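# Fit up a pivot post on the welding turntable

## Task

Fit up the pivot post on the welding turntable, ready for tacking: first the red base plate over the copper pilot, then the long bright tube over the plate's spigot, then the black coupling onto the tube, and last the yellow stud, foot down, into the coupling's top. Lower each part until it is fully seated and upright (do not let it drop), and leave the rusty offcut, the chipping hammer and the wire brush where they are.

Things in the scene. Friction and masses are not known exactly. Their poses are not given: they have to be found in the camera images.
- face (a point): Welding turntable, fixed and locked: blue-grey 130 x 130 x 12 mm foot, 100 mm round column, round bright steel face 144 mm across whose top is 55 mm above the bench. From its centre stands a copper pilot pin, 15 mm diameter, 10 mm high, with a chamfered end. This point is the centre of the face at the level of its top (the foot of the pilot); z up.
- plate_mid (a point): Base plate, loose, lying flat: square plate 76 x 76 x 10 mm in red-oxide primer with four dark bolt holes (marks only), and on its top a central round bright steel spigot, 29 mm diameter, 12 mm high, chamfered on top; grip it by the spigot. A 20 mm hole runs up through both for the pilot. Mass about 0.45 kg. Point: on the axis, half-way up (11 mm above the underside; the plate's top is 1 mm below it, the spigot's end 11 mm above it); z up, x and y along the sides.
- tube_mid (a point): Tube, loose, standing on end: bright steel, 42 mm outside, 34 mm inside, 60 mm long, both ends alike; goes over the spigot and stands on the plate. Mass about 0.24 kg. Point: its centre, 30 mm above the lower end; z along the axis, up.
- coupling_mid (a point): Coupling, loose, standing upright: matt black round collar 56 mm in diameter, 28 mm high. Underneath a socket 47 mm in diameter, 10 mm deep (for the tube); on top a socket 41 mm in diameter, 8 mm deep with a bright floor (for the stud). Mass about 0.26 kg. It lies the right way up at the start. Point: on the axis, 14 mm above the underside; z up.
- stud_mid (a point): Stud, loose, standing on its foot: yellow zinc-plated steel, round foot 36 mm in diameter, 14 mm high, and a stem 20 mm in diameter, 46 mm high, 60 mm over all. Mass about 0.22 kg. Point: on the axis, 30 mm above the underside of the foot; z up.
- offcut_mid (a point): Bystander, loose: short rusty brown tube offcut standing on end, 42 mm outside, 34 mm inside, 28 mm high. Not part of the job. Point: its centre, 14 mm up.
- hammer: Bystander, loose: chipping hammer lying flat beyond the parts, handle 240 mm long with a black grip, head 115 mm across near one end, 24 mm high. Origin: middle of the handle's length (about) at bench level; y along the handle towards the head.
- brush: Bystander, loose: wooden wire brush lying on its back beyond the parts, 260 x 28 mm, 28 mm high with the bristles up. Origin: centre of its underside; y along it.
- tray: Fixed grey steel tray with bolts, 140 x 140 mm, 35 mm high. Not part of the job. Origin: centre of its underside.
Mind the look-alikes: they are no part of the job. Several things look just like the part that bears coupling_mid: the one meant starts farthest to the robot's right. Of the things that look like the part that bears stud_mid, the larger one is meant.

How it is judged:
By the outcome, as a careful person would: the job done as asked, in the order asked, and still so for the second after the job is handed in, with the robot touching nothing.
It also fails if it takes over 128 s, if anything falls off the work surface, if the arm or the gripper's body presses on something with over 40 N, if the wrist force passes 120 N, or if a joint passes its speed limit or range.

## Robot

A 6-joint arm with a two-finger parallel gripper is mounted at the origin on the work surface. World frame = base frame: x ahead of the robot, y to its left, z up, the work surface at z = 0. Lengths are in m, angles in rad, forces in N, time in s.
With the tool pointing down it reaches from about 0.375 to 0.9 m from the base axis. Payload 3.1 kg.
Tool frame: the origin (TCP) lies at the very end of the fingers, on their centre line; the grasp point (between the pads) lies 19 mm behind it; z points along the fingers, y is the direction in which the jaws open and shut (so a half turn about z gives the same grasp; the last joint's range is limited). The gripper opens to 85 mm and grips with 20 to 120 N. Pads are 22 mm wide; open, the fingers measure 114 mm over their backs; the gripper's body (76 mm by 85 mm) begins 54 mm behind the grasp point. The pads swing forward as they close: fully open they stand 13 mm farther back than shut.
Start: joints at [-1.411, 0.527, 1.433, -0, 1.181, -0.178], TCP at [0.208, -0.589, 0.231] pointing down, gripper open.
Joint ranges: [-3.08, 3.08], [-0.75, 2.2], [0.22, 2.44], [-1.43, 4.57], [0, 2.65], [-2.85, 2.85]. Speed limits (rad/s): [2.79, 2.79, 3.14, 3.14, 3.14, 3.14].

## Interface

Orientations are given as a unit quaternion [x, y, z, w].
In Python, from station import manip gives the robot as it stands.
- The arm moves only by the tool send_rows, never from a script. Its argument "motion" is a list of rows, each an object with "gripper": the finger opening in mm, from 0 to 85.4; "travel": the shift along the tool's x, y, z in mm, a list of three; "rotation": the turn, a rotation vector about the tool's x, y, z in degrees, a list of three. In form: [{"gripper": gripper, "travel": [x, y, z], "rotation": [ax, ay, az]}, ...]. A call has 1 to 12 rows; each row shifts and turns the commanded pose from where the row before left it, along the tool's axes as they then stand; what a row does not reach is not made up. A row lasts 1/12 s, in which the tool goes at most 41.7 mm and 7.16 degrees, less where a joint would pass 70% of its speed; a pose out of reach is approached as far as the arm can. A call is refused whole if a number of a shift passes 41.7 or a number of a turn 7.16, either way. A call with a gripper value outside its range is refused whole. The fingers move at their own pace and stop on an object; "newtons" is the grip in N (left out, the last holds). Time passes only in rows, so rows that do not move let the fingers close. It gives the time, the measured TCP pose, the force and the opening at its end, in the units of the state.
- manip.sense(): the state, without advancing time (a new reading comes with each control period).
- manip.snapshot(name): name is "scene" or "top" or "wrist"; returns the picture (480x640x3 uint8, red, green, blue); there is no depth.
- manip.calibration(name): a dict with "fx", "fy", "cx", "cy" (pixels), "cam_to_world" (4x4, takes a point from camera to world coordinates). Camera axes: x right, y down, z forward; pixel columns grow to the right and rows downward; lengths in m; the calibration is good to about 2 mm. A picture is of the moment at which its call begins: read the wrist's pose just before it. calibration takes no time and is no camera call; for the wrist camera it gives the pose at the moment of the call.
- manip.sign_off(): hands the job in, once; it reports no verdict.
The state is a dict: "t": time; "q": joint angles; "qd": joint speeds; "tau": joint torques, N m; "tcp_pos": TCP position; "tool_rot": TCP orientation; "force": force on the tool from outside, world axes, zero at the start; "ft_torque": the same for the moment, N m; "finger_gap": opening from 0.0 (shut) to 1.0 (fully open).
Only numpy, scipy, OpenCV 4.12 (cv2) and the standard library are available. Lean on these libraries where they do the work, as an engineer would, in place of code of your own. Each camera call takes 0.05 s, during which the arm holds its last target. There are 200 camera calls.

## Working session

There is one attempt and no reset: what is moved stays moved. The work goes in short steps, Python scripts to look and compute and a tool call to move; the robot and the scene stay as the last step left them, time stands still between calls to the robot, and variables do not carry over. Pictures are saved under pics/ and viewed, about 12 in all and at most 16, crops included, and the job is handed in when it is done.

Besides the shell and the picture viewer there is one more tool, called by a JSON object that holds its "op" and its "data", one argument or row to a line. send_rows: Moves the arm, as the interface text tells. Its arguments: {"type":"object","properties":{"motion":{"type":"array","items":{"type":"object","properties":{"gripper":{"type":"number"},"travel":{"type":"array","items":{"type":"number"}},"rotation":{"type":"array","items":{"type":"number"}}}}},"newtons":{"type":"number"}},"required":["motion"]}

```bash
ls; mkdir -p pics; python3 - <<'E'
from station import manip
import cv2,numpy as np
s=manip.sense();print(s)
for n in("scene","top"):
    cv2.imwrite(f"pics/{n}0.png",manip.snapshot(n)[:,:,::-1]);c=manip.calibration(n);print(n,c)
E
```

```text
pics
{'t': 0.0, 'q': array([-1.41047032e+00,  5.28473776e-01,  1.43388476e+00,  2.10335713e-05,
        1.18142512e+00, -1.78464938e-01]), 'qd': array([-0.00103051,  0.00076674, -0.00102132, -0.00030218,  0.00026928,
        0.00040137]), 'tau': array([ 2.35970577e-05, -4.42355382e+01, -1.78029281e+01, -9.57475004e-05,
        8.43898393e-03,  6.19093555e-06]), 'tcp_pos': array([ 0.20765516, -0.5887387 ,  0.23033454]), 'tool_rot': array([ 9.85686945e-01,  1.68582459e-01,  1.96602761e-05, -1.09536794e-03]), 'force': array([ 0.64872122,  1.03461258, -0.50441625]), 'ft_torque': array([-0.00684689,  0.0382817 , -0.03697068]), 'finger_gap': 1.000956610742567}
scene {'fx': 507.98999256984445, 'fy': 507.98999256984445, 'cx': 314.473316762151, 'cy': 240.85255724352314, 'cam_to_world': array([[ 0.38218966,  0.77024158, -0.51054771,  1.10742881],
       [ 0.92399432, -0.32622415,  0.19953018, -0.17357   ],
       [-0.01286655, -0.54800156, -0.83637835,  0.8486596 ],
       [ 0.        ,  0.        ,  0.        ,  1.        ]])}
top {'fx': 486.0908819478746, 'fy': 486.0908819478746, 'cx': 327.1361990061868, 'cy': 225.43958913322638, 'cam_to_world': array([[ 0.01765001, -0.98629138,  0.16406643,  0.41308689],
       [-0.99979408, -0.01905339, -0.00698391,  0.03988875],
       [ 0.01001419, -0.16390938, -0.98642457,  1.1695624 ],
       [ 0.        ,  0.        ,  0.        ,  1.        ]])}
```

View pics/scene0.png

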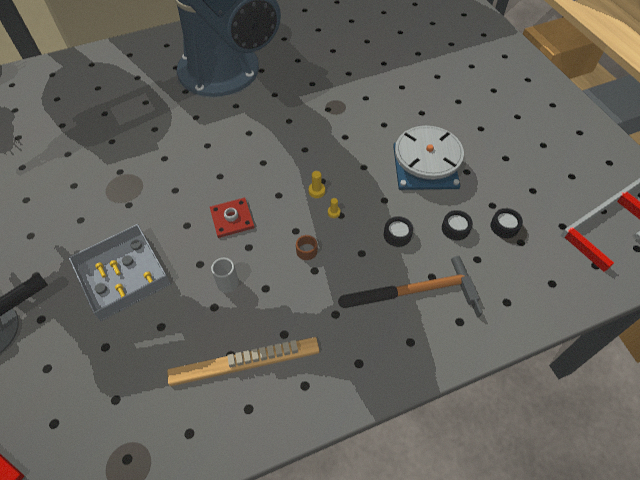

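View pics/top0.png

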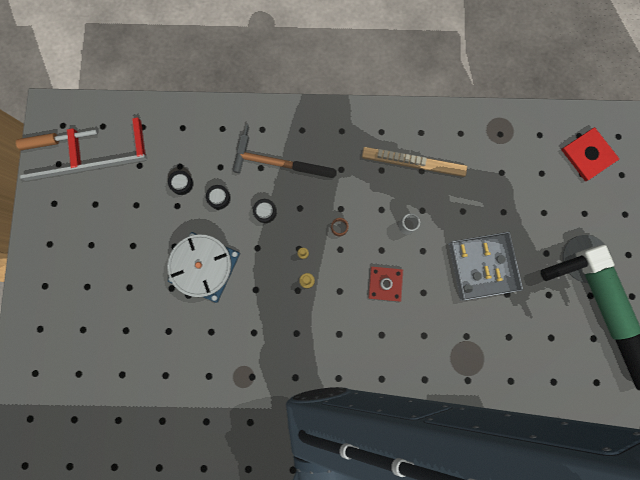

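Scene: plate spigot ~(231,213), tube top ~(223,266), large stud ~(317,185), pilot (430,148), and couplings at (398,231), (457,225), (507,222). In the top view, the rightmost coupling, which is the robot's right, is at (264,210). Next, enlarged crops.

```bash
cat > h.py <<'E'
from station import manip
import cv2,numpy as np
from scipy.spatial.transform import Rotation as R
def ray(c,u,v,z):
    T=c["cam_to_world"];d=T[:3,:3]@np.array([(u-c["cx"])/c["fx"],(v-c["cy"])/c["fy"],1]);o=T[:3,3]
    return o+d*(z-o[2])/d[2]
def proj(c,p):
    T=c["cam_to_world"];q=T[:3,:3].T@(np.array(p)-T[:3,3]);return np.array([c["fx"]*q[0]/q[2]+c["cx"],c["fy"]*q[1]/q[2]+c["cy"]])
E
python3 - <<'E'
from h import *
a=cv2.imread("pics/top0.png")[190:310,160:425];cv2.imwrite("pics/topc.png",cv2.resize(a,None,fx=3,fy=3,interpolation=cv2.INTER_CUBIC))
c=manip.calibration("top")
for n,u,v,z in[("pilot",198,265,.065),("plate",386.5,284,.022),("tube",411,222,.06),("coup",264,210,.028),("stud",306.5,281,.03),("off",340,227,.028)]:print(n,ray(c,u,v,z).round(3))
E
```

```text
pilot [0.5   0.323 0.065]
plate [ 0.467 -0.11   0.022]
tube [ 0.609 -0.162  0.06 ]
coup [0.637 0.183 0.028]
stud [0.47  0.078 0.03 ]
off [0.6   0.001 0.028]
```

View pics/topc.png

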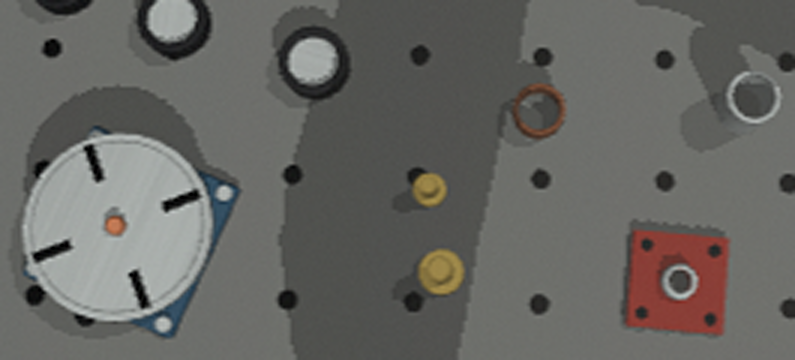

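{"op": "send_rows", "data": {
  "motion": [
    {"gripper": 85,"travel": [0,0,0],"rotation": [0,0,6.47]},
    {"gripper": 85,"travel": [0,0,0],"rotation": [0,0,6.47]},
    {"gripper": 85,"travel": [0,0,0],"rotation": [0,0,6.47]},
    {"gripper": 85,"travel": [18.5,-34.2,0],"rotation": [0,0,0]},
    {"gripper": 85,"travel": [18.5,-34.2,0],"rotation": [0,0,0]},
    {"gripper": 85,"travel": [18.5,-34.2,0],"rotation": [0,0,0]},
    {"gripper": 85,"travel": [18.5,-34.2,0],"rotation": [0,0,0]},
    {"gripper": 85,"travel": [18.5,-34.2,0],"rotation": [0,0,0]},
    {"gripper": 85,"travel": [18.5,-34.2,0],"rotation": [0,0,0]},
    {"gripper": 85,"travel": [18.5,-34.2,0],"rotation": [0,0,0]},
    {"gripper": 85,"travel": [18.5,-34.2,0],"rotation": [0,0,0]},
    {"gripper": 85,"travel": [18.5,-34.2,0],"rotation": [0,0,0]}
  ],
  "newtons": 40
}}

```text
t: 1.1
tcp_pos: [0.3745, -0.2797, 0.2311]
tool_rot: [1.0, -0.0, -0.0, -0.0]
force: [0.4, -0.6, 0.4]
finger_gap: 0.998
```

{"op": "send_rows", "data": {
  "motion": [
    {"gripper": 60,"travel": [18.5,-34.2,0],"rotation": [0,0,0]},
    {"gripper": 60,"travel": [18.5,-34.2,0],"rotation": [0,0,0]},
    {"gripper": 60,"travel": [18.5,-34.2,0],"rotation": [0,0,0]},
    {"gripper": 60,"travel": [18.5,-34.2,0],"rotation": [0,0,0]},
    {"gripper": 60,"travel": [18.5,-34.2,0],"rotation": [0,0,0]},
    {"gripper": 60,"travel": [0,0,40],"rotation": [0,0,0]},
    {"gripper": 60,"travel": [0,0,30],"rotation": [0,0,0]},
    {"gripper": 60,"travel": [0,0,0],"rotation": [0,0,0]}
  ]
}}

```text
t: 1.77
tcp_pos: [0.4633, -0.1078, 0.1569]
tool_rot: [1.0, 0.001, -0.005, -0.003]
force: [-0.9, 0.6, 0.3]
finger_gap: 0.699
```

```bash
python3 - <<'E'
from h import *
s=manip.sense();print(s["t"],s["tcp_pos"],s["tool_rot"].round(4),s["finger_gap"])
c=manip.calibration("wrist");im=manip.snapshot("wrist");cv2.imwrite("pics/w1.png",im[:,:,::-1]);print(c,proj(c,[.467,-.11,.022]),proj(c,s["tcp_pos"]))
E
```

```text
1.7667 [ 0.46326963 -0.10779085  0.15687126] [ 1.      0.0011 -0.0052 -0.0026] 0.6987626327172357
{'fx': 335.8560227538621, 'fy': 335.8560227538621, 'cx': 312.7381763782422, 'cy': 238.29850221330233, 'cam_to_world': array([[ 0.00229379, -0.94561703, -0.325274  ,  0.54527955],
       [-0.99997832, -0.00417659,  0.00509021, -0.10770992],
       [-0.00617192,  0.32525527, -0.94560611,  0.29775886],
       [ 0.        ,  0.        ,  0.        ,  1.        ]])} [317.21192067 219.92213037] [314.33946535 304.9361793 ]
```

View pics/w1.png

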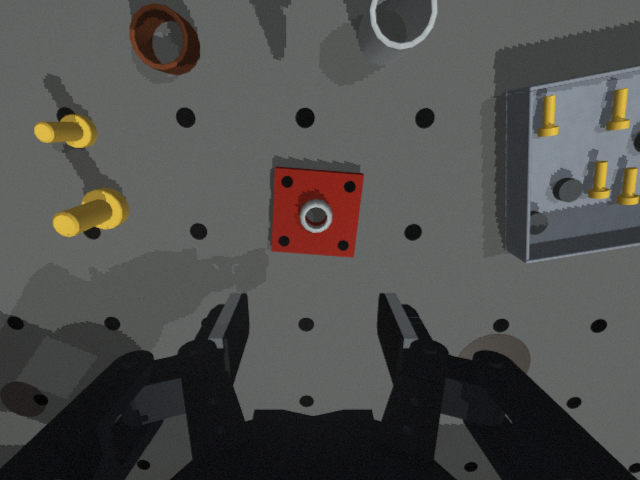

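The wrist view shows the spigot top centre at (316,215), with the plate turned about 4°.

```bash
python3 - <<'E'
from h import *
s=manip.sense();print(s["tcp_pos"],s["tool_rot"].round(4))
c=manip.calibration("wrist")
print(ray(c,316,215,.022),ray(c,62,224,.06),ray(c,405,15,.06))
E
```

```text
[ 0.46450356 -0.10901289  0.15900391] [ 1.0e+00  5.0e-04 -3.6e-03 -1.8e-03]
[ 0.47243109 -0.11041281  0.022     ] [0.475113   0.07957391 0.06      ] [ 0.60961637 -0.16442238  0.06      ]
```

{"op": "send_rows", "data": {
  "motion": [
    {"gripper": 60,"travel": [3,0,40],"rotation": [0,0,0]},
    {"gripper": 60,"travel": [0,0,40],"rotation": [0,0,0]},
    {"gripper": 60,"travel": [0,0,30],"rotation": [0,0,0]},
    {"gripper": 60,"travel": [0,0,20],"rotation": [0,0,0]},
    {"gripper": 60,"travel": [0,0,10],"rotation": [0,0,0]},
    {"gripper": 60,"travel": [0,0,7],"rotation": [0,0,0]},
    {"gripper": 60,"travel": [0,0,0],"rotation": [0,0,0]},
    {"gripper": 60,"travel": [0,0,0],"rotation": [0,0,0]}
  ]
}}

```text
t: 2.48
tcp_pos: [0.4707, -0.1114, 0.0154]
tool_rot: [1.0, -0.0, 0.001, 0.0]
force: [0.7, 0.1, 0.6]
finger_gap: 0.701
```

{"op": "send_rows", "data": {
  "motion": [
    {"gripper": 10,"travel": [0,0,0],"rotation": [0,0,0]},
    {"gripper": 10,"travel": [0,0,0],"rotation": [0,0,0]},
    {"gripper": 10,"travel": [0,0,0],"rotation": [0,0,0]},
    {"gripper": 10,"travel": [0,0,0],"rotation": [0,0,0]},
    {"gripper": 10,"travel": [0,0,0],"rotation": [0,0,0]},
    {"gripper": 10,"travel": [0,0,0],"rotation": [0,0,0]},
    {"gripper": 10,"travel": [0,0,0],"rotation": [0,0,0]},
    {"gripper": 10,"travel": [0,0,0],"rotation": [0,0,0]}
  ],
  "newtons": 60
}}

```text
t: 3.15
tcp_pos: [0.4704, -0.1107, 0.0159]
tool_rot: [1.0, -0.0, 0.001, 0.0]
force: [-0.7, 0.6, 8.8]
finger_gap: 0.291
```

{"op": "send_rows", "data": {
  "motion": [
    {"gripper": 45,"travel": [0,0,0],"rotation": [0,0,0]},
    {"gripper": 45,"travel": [0,0,0],"rotation": [0,0,0]},
    {"gripper": 45,"travel": [0,0,0],"rotation": [0,0,0]},
    {"gripper": 45,"travel": [0,0,4],"rotation": [0,0,0]},
    {"gripper": 45,"travel": [0,0,0],"rotation": [0,0,0]},
    {"gripper": 45,"travel": [0,0,0],"rotation": [0,0,0]}
  ]
}}

```text
t: 3.65
tcp_pos: [0.4695, -0.1105, 0.0099]
tool_rot: [1.0, 0.0, -0.0, -0.0]
force: [-0.2, 0.2, -0.5]
finger_gap: 0.526
```

{"op": "send_rows", "data": {
  "motion": [
    {"gripper": 10,"travel": [0,0,0],"rotation": [0,0,0]},
    {"gripper": 10,"travel": [0,0,0],"rotation": [0,0,0]},
    {"gripper": 10,"travel": [0,0,0],"rotation": [0,0,0]},
    {"gripper": 10,"travel": [0,0,0],"rotation": [0,0,0]},
    {"gripper": 10,"travel": [0,0,0],"rotation": [0,0,0]},
    {"gripper": 10,"travel": [0,0,0],"rotation": [0,0,0]}
  ]
}}

```text
t: 4.15
tcp_pos: [0.4696, -0.1107, 0.0105]
tool_rot: [1.0, -0.0, -0.0, 0.0]
force: [-0.5, -0.4, 4.2]
finger_gap: 0.298
```

{"op": "send_rows", "data": {
  "motion": [
    {"gripper": 10,"travel": [0,0,-3],"rotation": [0,0,0]},
    {"gripper": 10,"travel": [0,0,-5],"rotation": [0,0,0]},
    {"gripper": 10,"travel": [0,0,-7],"rotation": [0,0,0]},
    {"gripper": 10,"travel": [0,0,0],"rotation": [0,0,0]},
    {"gripper": 10,"travel": [0,0,0],"rotation": [0,0,0]}
  ]
}}

```text
t: 4.57
tcp_pos: [0.4701, -0.1107, 0.0257]
tool_rot: [1.0, 0.0, 0.0, 0.0]
force: [0.6, 0.2, -3.9]
finger_gap: 0.298
```

```bash
python3 - <<'E'
from h import *
s=manip.sense();print(s["force"],s["ft_torque"],s["finger_gap"])
a=manip.snapshot("wrist")[180:480,160:480,::-1];cv2.imwrite("pics/w2.png",cv2.resize(a,None,fx=2,fy=2))
E
```

```text
[ 0.60293446  0.24893239 -3.92847338] [-0.03103676 -0.02154172  0.01913167] 0.29813215193998055
```

View pics/w2.png

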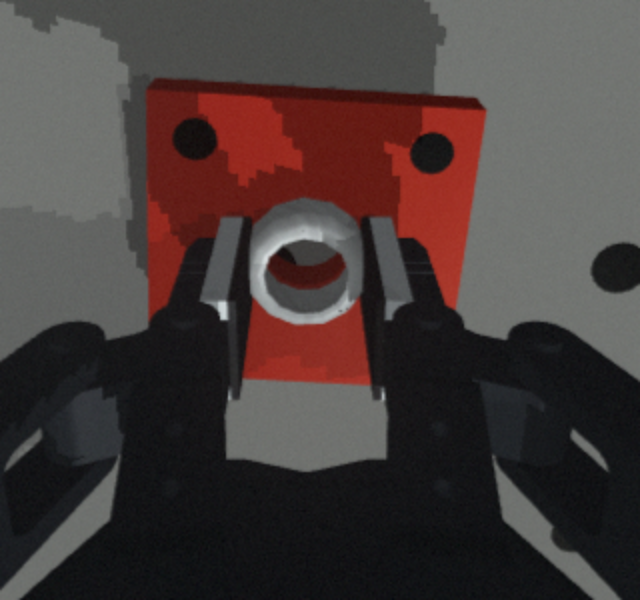

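```bash
python3 - <<'E'
from h import *
c=manip.calibration("wrist");print(manip.sense()["tcp_pos"],ray(c,312.5,311,.0372))
t=manip.calibration("top");s=manip.calibration("scene");print(ray(t,198.3,265,.065),ray(s,430,147.5,.065),ray(t,386.7,284,.022),ray(s,231,213,.022))
E
```

```text
[ 0.469884   -0.11064715  0.02549704] [ 0.47349013 -0.10978753  0.0372    ]
[0.50026818 0.32247735 0.065     ] [0.50777185 0.32469425 0.065     ] [ 0.46722352 -0.11060495  0.022     ] [ 0.47466996 -0.1061546   0.022     ]
```

{"op": "send_rows", "data": {
  "motion": [
    {"gripper": 10,"travel": [0,0,-20],"rotation": [0,0,0]},
    {"gripper": 10,"travel": [0,0,-35],"rotation": [0,0,0]},
    {"gripper": 10,"travel": [0,-20,-35],"rotation": [0,0,0]},
    {"gripper": 10,"travel": [0,-35,-15],"rotation": [0,0,0]},
    {"gripper": 10,"travel": [0,-40,0],"rotation": [0,0,0]},
    {"gripper": 10,"travel": [0,-40,0],"rotation": [0,0,0]},
    {"gripper": 10,"travel": [0,-40,0],"rotation": [0,0,0]},
    {"gripper": 10,"travel": [0,-40,0],"rotation": [0,0,0]},
    {"gripper": 10,"travel": [5,-40,0],"rotation": [0,0,0]},
    {"gripper": 10,"travel": [5,-40,0],"rotation": [0,0,0]},
    {"gripper": 10,"travel": [10,-40,0],"rotation": [0,0,0]},
    {"gripper": 10,"travel": [5,-30,0],"rotation": [0,0,0]}
  ]
}}

```text
t: 5.62
tcp_pos: [0.4949, 0.2577, 0.1301]
tool_rot: [1.0, 0.001, 0.0, -0.0]
force: [0.6, -0.4, -3.4]
finger_gap: 0.3
```

{"op": "send_rows", "data": {
  "motion": [
    {"gripper": 10,"travel": [0,0,0],"rotation": [0,0,0]},
    {"gripper": 10,"travel": [0,0,0],"rotation": [0,0,0]}
  ]
}}

```text
t: 5.78
tcp_pos: [0.4939, 0.2559, 0.1297]
tool_rot: [1.0, 0.002, -0.0, 0.0]
force: [-0.9, -0.4, -3.7]
finger_gap: 0.304
```

```bash
python3 - <<'E'
from h import *
s=manip.sense();c=manip.calibration("wrist");a=manip.snapshot("wrist")[:,:,::-1];print(s["tcp_pos"],c["cam_to_world"].tolist());cv2.imwrite("pics/w3.png",a)
E
```

```text
[0.49392899 0.25591703 0.12967925] [[0.003896278348645731, -0.9486645817877435, -0.31625990937283405, 0.5745949650699939], [-0.9999922509008311, -0.003874397535197132, -0.0006979842593037638, 0.25692195353157116], [-0.0005631636679089304, 0.31626017818439073, -0.9486723262230528, 0.2713684777578843], [0.0, 0.0, 0.0, 1.0]]
```

View pics/w3.png

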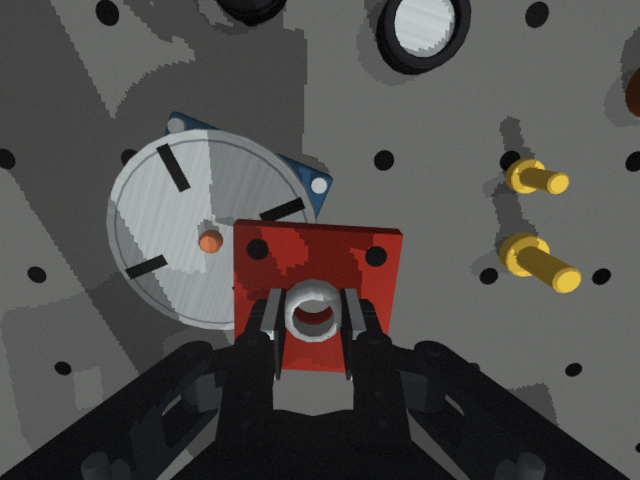

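The held spigot top is at (313,310) and the pilot top at (209,240). Both are in the same picture, so I take the relative offset.

```bash
python3 - <<'E'
from h import *
c=manip.calibration("wrist");p=ray(c,209,240,.065);q=ray(c,313,310,.1412);print(manip.sense()["tcp_pos"],p,q,p-q)
print("coupling",ray(c,424,25,.028),"stud",ray(c,567,280,.06))
E
```

```text
[0.49341848 0.25450057 0.12956945] [0.50392069 0.32253569 0.065     ] [0.49752075 0.25515981 0.1412    ] [ 0.00639994  0.06737588 -0.0762    ]
coupling [0.63457197 0.1855052  0.028     ] stud [0.47347708 0.07933461 0.06      ]
```

{"op": "send_rows", "data": {
  "motion": [
    {"gripper": 10,"travel": [4,-35,0],"rotation": [0,0,0]},
    {"gripper": 10,"travel": [4,-32.5,0],"rotation": [0,0,0]},
    {"gripper": 10,"travel": [0,0,0],"rotation": [0,0,0]},
    {"gripper": 10,"travel": [0,0,25],"rotation": [0,0,0]},
    {"gripper": 10,"travel": [0,0,20],"rotation": [0,0,0]},
    {"gripper": 10,"travel": [0,0,5],"rotation": [0,0,0]},
    {"gripper": 10,"travel": [0,0,0],"rotation": [0,0,0]},
    {"gripper": 10,"travel": [0,0,0],"rotation": [0,0,0]}
  ]
}}

```text
t: 6.5
tcp_pos: [0.5028, 0.3207, 0.0803]
tool_rot: [1.0, -0.001, -0.0, 0.0]
force: [-0.3, -0.5, -3.7]
finger_gap: 0.298
```

{"op": "send_rows", "data": {
  "motion": [
    {"gripper": 10,"travel": [0,0,2],"rotation": [0,0,0]},
    {"gripper": 10,"travel": [0,0,2],"rotation": [0,0,0]},
    {"gripper": 10,"travel": [0,0,2],"rotation": [0,0,0]},
    {"gripper": 10,"travel": [0,0,0],"rotation": [0,0,0]},
    {"gripper": 10,"travel": [0,0,0],"rotation": [0,0,0]}
  ]
}}

```text
t: 6.92
tcp_pos: [0.5028, 0.3219, 0.0746]
tool_rot: [1.0, 0.0, 0.0, -0.0]
force: [-0.2, 0.6, -3.9]
finger_gap: 0.302
```

{"op": "send_rows", "data": {
  "motion": [
    {"gripper": 10,"travel": [0,0,2],"rotation": [0,0,0]},
    {"gripper": 10,"travel": [0,0,2],"rotation": [0,0,0]},
    {"gripper": 10,"travel": [0,0,0],"rotation": [0,0,0]},
    {"gripper": 10,"travel": [0,0,0],"rotation": [0,0,0]}
  ]
}}

```text
t: 7.25
tcp_pos: [0.5026, 0.3219, 0.0701]
tool_rot: [1.0, 0.0, -0.0, 0.0]
force: [-0.5, 0.6, -3.5]
finger_gap: 0.301
```

{"op": "send_rows", "data": {
  "motion": [
    {"gripper": 10,"travel": [0,0,2],"rotation": [0,0,0]},
    {"gripper": 10,"travel": [0,0,2],"rotation": [0,0,0]},
    {"gripper": 10,"travel": [0,0,0],"rotation": [0,0,0]},
    {"gripper": 10,"travel": [0,0,0],"rotation": [0,0,0]}
  ]
}}

```text
t: 7.58
tcp_pos: [0.5026, 0.3219, 0.0661]
tool_rot: [1.0, -0.0, -0.0, -0.0]
force: [0.2, 0.6, -4.2]
finger_gap: 0.296
```

{"op": "send_rows", "data": {
  "motion": [
    {"gripper": 10,"travel": [0,0,0.7],"rotation": [0,0,0]},
    {"gripper": 10,"travel": [0,0,0.7],"rotation": [0,0,0]},
    {"gripper": 10,"travel": [0,0,0],"rotation": [0,0,0]},
    {"gripper": 10,"travel": [0,0,0],"rotation": [0,0,0]}
  ]
}}

```text
t: 7.92
tcp_pos: [0.5028, 0.3219, 0.0656]
tool_rot: [1.0, 0.0, 0.0, -0.0]
force: [-1.4, 0.3, 1.6]
finger_gap: 0.302
```

{"op": "send_rows", "data": {
  "motion": [
    {"gripper": 70,"travel": [0,0,0],"rotation": [0,0,0]},
    {"gripper": 70,"travel": [0,0,0],"rotation": [0,0,0]},
    {"gripper": 70,"travel": [0,0,0],"rotation": [0,0,0]},
    {"gripper": 70,"travel": [0,0,-5],"rotation": [0,0,0]},
    {"gripper": 70,"travel": [0,0,-20],"rotation": [0,0,0]},
    {"gripper": 70,"travel": [0,0,-35],"rotation": [0,0,0]},
    {"gripper": 70,"travel": [0,0,-40],"rotation": [0,0,0]},
    {"gripper": 70,"travel": [0,0,0],"rotation": [0,0,0]},
    {"gripper": 70,"travel": [0,0,0],"rotation": [0,0,0]},
    {"gripper": 70,"travel": [0,0,0],"rotation": [0,0,0]}
  ]
}}

```text
t: 8.75
tcp_pos: [0.5025, 0.3218, 0.1652]
tool_rot: [1.0, 0.0, 0.0, -0.0]
force: [-0.1, 0.5, -0.4]
finger_gap: 0.817
```

```bash
python3 - <<'E'
from h import *
s=manip.sense();c=manip.calibration("wrist");a=manip.snapshot("wrist")[:,:,::-1];print(s["tcp_pos"],s["force"],ray(c,312,220,.077))
cv2.imwrite("pics/w4.png",a); print(proj(c,[.5028,.3219,.077]))
E
```

```text
[0.50247737 0.32175481 0.16519169] [-0.12176217  0.47105643 -0.36108233] [0.52026004 0.32313552 0.077     ]
[313.7196411  243.27001804]
```

View pics/w4.png

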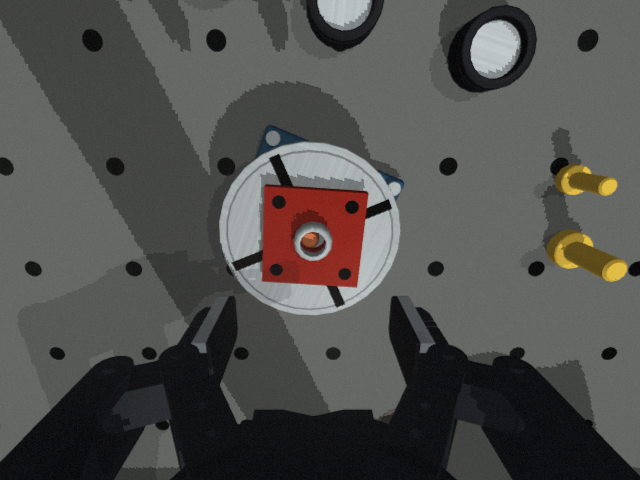

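The plate is flat on the face, with the pilot visible inside the spigot at (313,239). On to the tube.

{"op": "send_rows", "data": {
  "motion": [
    {"gripper": 85,"travel": [8.1,37.4,0],"rotation": [0,0,0]},
    {"gripper": 85,"travel": [8.1,37.4,0],"rotation": [0,0,0]},
    {"gripper": 85,"travel": [8.1,37.4,0],"rotation": [0,0,0]},
    {"gripper": 85,"travel": [8.1,37.4,0],"rotation": [0,0,0]},
    {"gripper": 85,"travel": [8.1,37.4,0],"rotation": [0,0,0]},
    {"gripper": 85,"travel": [8.1,37.4,0],"rotation": [0,0,0]},
    {"gripper": 85,"travel": [8.1,37.4,0],"rotation": [0,0,0]},
    {"gripper": 85,"travel": [8.1,37.4,0],"rotation": [0,0,0]},
    {"gripper": 85,"travel": [8.1,37.4,0],"rotation": [0,0,0]},
    {"gripper": 85,"travel": [8.1,37.4,0],"rotation": [0,0,0]},
    {"gripper": 85,"travel": [8.1,37.4,0],"rotation": [0,0,0]},
    {"gripper": 85,"travel": [8.1,37.4,0],"rotation": [0,0,0]}
  ]
}}

```text
t: 9.8
tcp_pos: [0.5988, -0.1285, 0.1628]
tool_rot: [1.0, -0.0, -0.002, -0.001]
force: [0.5, -0.0, 0.0]
finger_gap: 0.996
```

{"op": "send_rows", "data": {
  "motion": [
    {"gripper": 80,"travel": [8.1,37.4,0],"rotation": [0,0,0]},
    {"gripper": 80,"travel": [0,0,0],"rotation": [0,0,0]},
    {"gripper": 80,"travel": [0,0,0],"rotation": [0,0,0]},
    {"gripper": 80,"travel": [0,0,0],"rotation": [0,0,0]}
  ]
}}

```text
t: 10.13
tcp_pos: [0.6066, -0.1637, 0.163]
tool_rot: [1.0, -0.0, -0.002, -0.001]
force: [-0.6, 0.2, -0.2]
finger_gap: 0.933
```

```bash
python3 - <<'E'
from h import *
s=manip.sense();c=manip.calibration("wrist");im=manip.snapshot("wrist");a=im[:,:,::-1];print(s["tcp_pos"],proj(c,[.6096,-.164,.06]))
cv2.imwrite("pics/w5.png",a[100:340,160:480])
E
```

```text
[ 0.60659914 -0.1637409   0.16297511] [314.51267862 233.0509405 ]
```

View pics/w5.png

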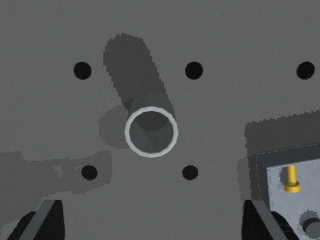

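{"op": "send_rows", "data": {
  "motion": [
    {"gripper": 65,"travel": [0,-1.5,35],"rotation": [0,0,0]},
    {"gripper": 65,"travel": [0,0,0],"rotation": [0,0,0]},
    {"gripper": 65,"travel": [0,0,35],"rotation": [0,0,0]},
    {"gripper": 65,"travel": [0,0,35],"rotation": [0,0,0]},
    {"gripper": 65,"travel": [0,0,15],"rotation": [0,0,0]},
    {"gripper": 65,"travel": [0,0,10],"rotation": [0,0,0]},
    {"gripper": 65,"travel": [0,0,0],"rotation": [0,0,0]}
  ]
}}

```text
t: 10.77
tcp_pos: [0.6064, -0.1609, 0.033]
tool_rot: [1.0, 0.001, -0.002, -0.001]
force: [0.2, -0.5, 0.6]
finger_gap: 0.761
```

{"op": "send_rows", "data": {
  "motion": [
    {"gripper": 20,"travel": [0,0,0],"rotation": [0,0,0]},
    {"gripper": 20,"travel": [0,0,0],"rotation": [0,0,0]},
    {"gripper": 20,"travel": [0,0,0],"rotation": [0,0,0]},
    {"gripper": 20,"travel": [0,0,0],"rotation": [0,0,0]},
    {"gripper": 20,"travel": [0,0,0],"rotation": [0,0,0]},
    {"gripper": 20,"travel": [0,0,0],"rotation": [0,0,0]}
  ],
  "newtons": 50
}}

```text
t: 11.27
tcp_pos: [0.6092, -0.1629, 0.0368]
tool_rot: [1.0, -0.0, 0.002, 0.0]
force: [0.8, 2.3, 6.1]
finger_gap: 0.473
```

{"op": "send_rows", "data": {
  "motion": [
    {"gripper": 20,"travel": [0,0,-5],"rotation": [0,0,0]},
    {"gripper": 20,"travel": [0,0,-20],"rotation": [0,0,0]},
    {"gripper": 20,"travel": [0,0,-40],"rotation": [0,0,0]},
    {"gripper": 20,"travel": [0,0,-40],"rotation": [0,0,0]},
    {"gripper": 20,"travel": [0,0,-35],"rotation": [0,0,0]},
    {"gripper": 20,"travel": [0,0,0],"rotation": [0,0,0]},
    {"gripper": 20,"travel": [0,0,0],"rotation": [0,0,0]}
  ]
}}

```text
t: 11.85
tcp_pos: [0.6092, -0.1636, 0.1776]
tool_rot: [1.0, -0.0, 0.002, 0.001]
force: [-0.1, 0.4, -2.6]
finger_gap: 0.477
```

{"op": "send_rows", "data": {
  "motion": [
    {"gripper": 20,"travel": [-8.15,-37.35,0],"rotation": [0,0,0]},
    {"gripper": 20,"travel": [-8.15,-37.35,0],"rotation": [0,0,0]},
    {"gripper": 20,"travel": [-8.15,-37.35,0],"rotation": [0,0,0]},
    {"gripper": 20,"travel": [-8.15,-37.35,0],"rotation": [0,0,0]},
    {"gripper": 20,"travel": [-8.15,-37.35,0],"rotation": [0,0,0]},
    {"gripper": 20,"travel": [-8.15,-37.35,0],"rotation": [0,0,0]},
    {"gripper": 20,"travel": [-8.15,-37.35,0],"rotation": [0,0,0]},
    {"gripper": 20,"travel": [-8.15,-37.35,0],"rotation": [0,0,0]},
    {"gripper": 20,"travel": [-8.15,-37.35,0],"rotation": [0,0,0]},
    {"gripper": 20,"travel": [-8.15,-37.35,0],"rotation": [0,0,0]},
    {"gripper": 20,"travel": [-8.15,-37.35,0],"rotation": [0,0,0]},
    {"gripper": 20,"travel": [0,0,0],"rotation": [0,0,0]}
  ]
}}

```text
t: 12.85
tcp_pos: [0.5142, 0.2537, 0.1726]
tool_rot: [1.0, 0.003, -0.003, -0.001]
force: [0.8, -1.0, -2.4]
finger_gap: 0.479
```

{"op": "send_rows", "data": {
  "motion": [
    {"gripper": 20,"travel": [0,0,0],"rotation": [0,0,0]},
    {"gripper": 20,"travel": [0,0,20],"rotation": [0,0,0]},
    {"gripper": 20,"travel": [0,0,0],"rotation": [0,0,0]},
    {"gripper": 20,"travel": [0,0,0],"rotation": [0,0,0]}
  ]
}}

```text
t: 13.18
tcp_pos: [0.5168, 0.2463, 0.153]
tool_rot: [1.0, -0.001, -0.003, 0.001]
force: [0.5, 0.2, -2.4]
finger_gap: 0.479
```

```bash
python3 - <<'E'
from h import *
s=manip.sense();c=manip.calibration("wrist");im=manip.snapshot("wrist");a=im[:,:,::-1];print(s["tcp_pos"],s["tool_rot"],s["finger_gap"],proj(c,[.506,.322,.077]))
cv2.imwrite("pics/w6.png",cv2.resize(a[160:400,120:440],None,fx=2,fy=2))
E
```

```text
[0.51684625 0.24629916 0.15295049] [ 9.99995399e-01 -7.12376905e-04 -2.79820516e-03  9.29279258e-04] 0.4785728047711571 [205.71062036 263.60975365]
```

View pics/w6.png

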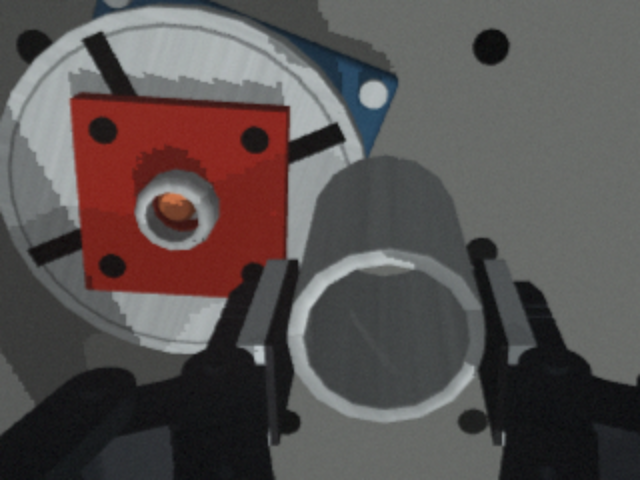

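```bash
python3 - <<'E'
from h import *
c=manip.calibration("wrist");p=ray(c,208.5,264,.077);q=ray(c,313.5,327.5,.1762);print(manip.sense()["tcp_pos"],p,q,p-q)
E
```

```text
[0.5178053  0.24659246 0.15389643] [0.50648392 0.32073793 0.077     ] [0.52008841 0.24702441 0.1762    ] [-0.01360448  0.07371352 -0.0992    ]
```

{"op": "send_rows", "data": {
  "motion": [
    {"gripper": 20,"travel": [-7,-37.2,0],"rotation": [0,0,0]},
    {"gripper": 20,"travel": [-7,-37.3,0],"rotation": [0,0,0]},
    {"gripper": 20,"travel": [0,0,0],"rotation": [0,0,0]},
    {"gripper": 20,"travel": [0,0,15],"rotation": [0,0,0]},
    {"gripper": 20,"travel": [0,0,15],"rotation": [0,0,0]},
    {"gripper": 20,"travel": [0,0,5],"rotation": [0,0,0]},
    {"gripper": 20,"travel": [0,0,0],"rotation": [0,0,0]},
    {"gripper": 20,"travel": [0,0,0],"rotation": [0,0,0]}
  ]
}}

```text
t: 13.9
tcp_pos: [0.5048, 0.3219, 0.1202]
tool_rot: [1.0, -0.0, -0.0, 0.0]
force: [0.7, 0.8, -1.7]
finger_gap: 0.479
```

{"op": "send_rows", "data": {
  "motion": [
    {"gripper": 20,"travel": [0,0,2],"rotation": [0,0,0]},
    {"gripper": 20,"travel": [0,0,2],"rotation": [0,0,0]},
    {"gripper": 20,"travel": [0,0,2],"rotation": [0,0,0]},
    {"gripper": 20,"travel": [0,0,0],"rotation": [0,0,0]},
    {"gripper": 20,"travel": [0,0,0],"rotation": [0,0,0]}
  ]
}}

```text
t: 14.32
tcp_pos: [0.5044, 0.3225, 0.114]
tool_rot: [1.0, 0.0, -0.0, -0.0]
force: [-0.3, 0.3, -2.4]
finger_gap: 0.473
```

{"op": "send_rows", "data": {
  "motion": [
    {"gripper": 20,"travel": [-0.7,0.8,0],"rotation": [0,0,0]},
    {"gripper": 20,"travel": [0,0,2],"rotation": [0,0,0]},
    {"gripper": 20,"travel": [0,0,2],"rotation": [0,0,0]},
    {"gripper": 20,"travel": [0,0,0],"rotation": [0,0,0]},
    {"gripper": 20,"travel": [0,0,0],"rotation": [0,0,0]}
  ]
}}

```text
t: 14.73
tcp_pos: [0.5035, 0.3217, 0.1097]
tool_rot: [1.0, 0.0, -0.0, 0.0]
force: [-0.4, -0.3, -2.9]
finger_gap: 0.475
```

{"op": "send_rows", "data": {
  "motion": [
    {"gripper": 20,"travel": [0,0,2],"rotation": [0,0,0]},
    {"gripper": 20,"travel": [0,0,2],"rotation": [0,0,0]},
    {"gripper": 20,"travel": [0,0,2],"rotation": [0,0,0]},
    {"gripper": 20,"travel": [0,0,0],"rotation": [0,0,0]},
    {"gripper": 20,"travel": [0,0,0],"rotation": [0,0,0]}
  ]
}}

```text
t: 15.15
tcp_pos: [0.5036, 0.3217, 0.1037]
tool_rot: [1.0, 0.0, -0.0, 0.0]
force: [0.3, -0.1, -2.4]
finger_gap: 0.475
```

{"op": "send_rows", "data": {
  "motion": [
    {"gripper": 20,"travel": [0,0,0.8],"rotation": [0,0,0]},
    {"gripper": 20,"travel": [0,0,0.8],"rotation": [0,0,0]},
    {"gripper": 20,"travel": [0,0,0.5],"rotation": [0,0,0]},
    {"gripper": 20,"travel": [0,0,0],"rotation": [0,0,0]},
    {"gripper": 20,"travel": [0,0,0],"rotation": [0,0,0]}
  ]
}}

```text
t: 15.57
tcp_pos: [0.5037, 0.3217, 0.1019]
tool_rot: [1.0, 0.0, 0.0, 0.0]
force: [-0.6, 0.1, -0.8]
finger_gap: 0.476
```

{"op": "send_rows", "data": {
  "motion": [
    {"gripper": 20,"travel": [0,0,0.6],"rotation": [0,0,0]},
    {"gripper": 20,"travel": [0,0,0],"rotation": [0,0,0]},
    {"gripper": 20,"travel": [0,0,0],"rotation": [0,0,0]}
  ]
}}

```text
t: 15.82
tcp_pos: [0.5037, 0.3218, 0.1018]
tool_rot: [1.0, 0.0, 0.0, -0.0]
force: [-1.8, -0.7, 4.3]
finger_gap: 0.475
```

{"op": "send_rows", "data": {
  "motion": [
    {"gripper": 75,"travel": [0,0,0],"rotation": [0,0,0]},
    {"gripper": 75,"travel": [0,0,0],"rotation": [0,0,0]},
    {"gripper": 75,"travel": [0,0,0],"rotation": [0,0,0]},
    {"gripper": 75,"travel": [0,0,0],"rotation": [0,0,0]},
    {"gripper": 80,"travel": [0,0,-10],"rotation": [0,0,0]},
    {"gripper": 85,"travel": [0,0,-30],"rotation": [0,0,0]},
    {"gripper": 85,"travel": [0,0,-40],"rotation": [0,0,0]},
    {"gripper": 85,"travel": [26,28,0],"rotation": [0,0,0]},
    {"gripper": 85,"travel": [26,28,0],"rotation": [0,0,0]},
    {"gripper": 85,"travel": [26,28,0],"rotation": [0,0,0]},
    {"gripper": 85,"travel": [26,28,0],"rotation": [0,0,0]},
    {"gripper": 85,"travel": [26,26,0],"rotation": [0,0,0]}
  ]
}}

```text
t: 16.82
tcp_pos: [0.6348, 0.1822, 0.1823]
tool_rot: [1.0, 0.0, 0.001, -0.0]
force: [-0.3, -0.4, 0.3]
finger_gap: 0.993
```

{"op": "send_rows", "data": {
  "motion": [
    {"gripper": 85,"travel": [0,0,0],"rotation": [0,0,0]},
    {"gripper": 85,"travel": [0,0,0],"rotation": [0,0,0]},
    {"gripper": 85,"travel": [0,0,0],"rotation": [0,0,0]},
    {"gripper": 85,"travel": [0,0,0],"rotation": [0,0,0]}
  ]
}}

```text
t: 17.15
tcp_pos: [0.6325, 0.1846, 0.1813]
tool_rot: [1.0, 0.001, -0.001, -0.0]
force: [0.6, 0.8, -0.6]
finger_gap: 0.992
```

```bash
python3 - <<'E'
from h import *
s=manip.sense();c=manip.calibration("wrist");im=manip.snapshot("wrist");a=im[:,:,::-1];print(s["tcp_pos"],s["force"],proj(c,[.6346,.1855,.028]))
cv2.imwrite("pics/w7.png",a)
E
```

```text
[0.63252635 0.18461681 0.18130248] [ 0.62188687  0.82771856 -0.58731658] [312.82489427 217.61881086]
```

View pics/w7.png

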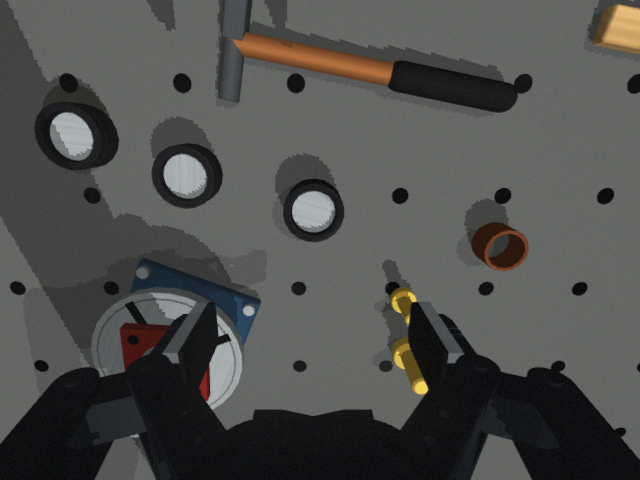

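```bash
python3 - <<'E'
from h import *
c=manip.calibration("wrist");print(manip.sense()["tcp_pos"],ray(c,314,209,.028),ray(c,420,388,.06))
t=manip.calibration("top");print(ray(t,264.7,210.3,.028))
im=manip.snapshot("top")[:,:,::-1];cv2.imwrite("pics/t2.png",cv2.resize(im[190:310,160:360],None,fx=4,fy=4,interpolation=cv2.INTER_CUBIC))
E
```

```text
[0.63249037 0.18490169 0.18135317] [0.64257904 0.18471026 0.028     ] [0.47274652 0.08158771 0.06      ]
[0.63674861 0.18165797 0.028     ]
```

{"op": "send_rows", "data": {
  "motion": [
    {"gripper": 74,"travel": [4.5,0,30],"rotation": [0,0,0]},
    {"gripper": 74,"travel": [0,0,40],"rotation": [0,0,0]},
    {"gripper": 74,"travel": [0,0,40],"rotation": [0,0,0]},
    {"gripper": 74,"travel": [0,0,30],"rotation": [0,0,0]},
    {"gripper": 74,"travel": [0,0,0],"rotation": [0,0,0]},
    {"gripper": 74,"travel": [0,0,18],"rotation": [0,0,0]},
    {"gripper": 74,"travel": [0,0,10],"rotation": [0,0,0]},
    {"gripper": 74,"travel": [0,0,5],"rotation": [0,0,0]},
    {"gripper": 74,"travel": [0,0,0],"rotation": [0,0,0]},
    {"gripper": 74,"travel": [0,0,0],"rotation": [0,0,0]}
  ]
}}

```text
t: 18.08
tcp_pos: [0.6388, 0.1841, 0.0094]
tool_rot: [1.0, 0.0, 0.001, -0.0]
force: [-0.3, 0.7, 0.2]
finger_gap: 0.865
```

View pics/t2.png

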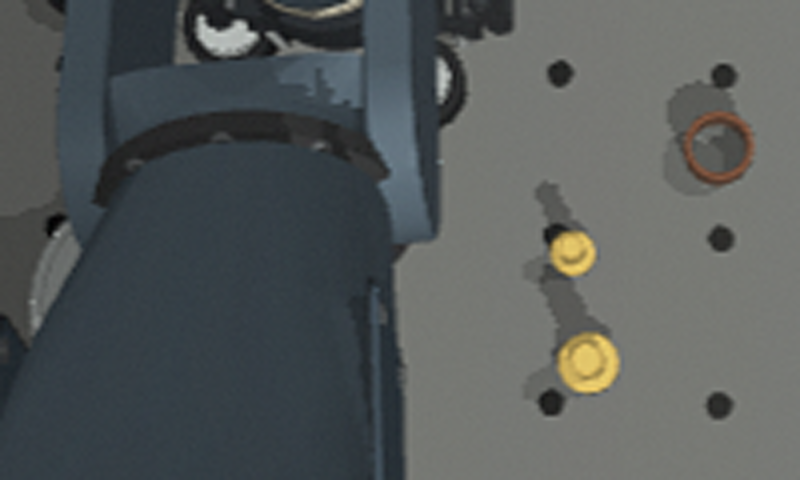

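The arm hides the turntable in this top view, so I'll check it later. Closing on the coupling.

{"op": "send_rows", "data": {
  "motion": [
    {"gripper": 35,"travel": [0,0,0],"rotation": [0,0,0]},
    {"gripper": 35,"travel": [0,0,0],"rotation": [0,0,0]},
    {"gripper": 35,"travel": [0,0,0],"rotation": [0,0,0]},
    {"gripper": 35,"travel": [0,0,0],"rotation": [0,0,0]},
    {"gripper": 35,"travel": [0,0,0],"rotation": [0,0,0]},
    {"gripper": 35,"travel": [0,0,0],"rotation": [0,0,0]}
  ]
}}

```text
t: 18.58
tcp_pos: [0.6392, 0.1841, 0.0103]
tool_rot: [1.0, -0.0, 0.001, -0.0]
force: [-0.5, 0.3, 5.7]
finger_gap: 0.637
```

{"op": "send_rows", "data": {
  "motion": [
    {"gripper": 35,"travel": [0,0,-5],"rotation": [0,0,0]},
    {"gripper": 35,"travel": [0,0,-20],"rotation": [0,0,0]},
    {"gripper": 35,"travel": [0,0,-40],"rotation": [0,0,0]},
    {"gripper": 35,"travel": [0,0,-40],"rotation": [0,0,0]},
    {"gripper": 35,"travel": [0,0,-40],"rotation": [0,0,0]},
    {"gripper": 35,"travel": [0,0,-20],"rotation": [0,0,0]},
    {"gripper": 35,"travel": [-22,-22,0],"rotation": [0,0,0]},
    {"gripper": 35,"travel": [-22,-22,0],"rotation": [0,0,0]},
    {"gripper": 35,"travel": [-22,-15,0],"rotation": [0,0,0]},
    {"gripper": 35,"travel": [0,0,0],"rotation": [0,0,0]},
    {"gripper": 35,"travel": [0,0,0],"rotation": [0,0,0]},
    {"gripper": 35,"travel": [0,0,0],"rotation": [0,0,0]}
  ]
}}

```text
t: 19.58
tcp_pos: [0.5725, 0.2426, 0.1734]
tool_rot: [1.0, 0.0, 0.0, 0.0]
force: [1.0, -1.1, -2.2]
finger_gap: 0.634
```

```bash
python3 - <<'E'
from h import *
s=manip.sense();c=manip.calibration("wrist");im=manip.snapshot("wrist");a=im[:,:,::-1];print(s["tcp_pos"],s["force"],s["finger_gap"],proj(c,[.507,.3215,.125]))
cv2.imwrite("pics/w8.png",a)
E
```

```text
[0.57249145 0.2426129  0.1734198 ] [ 0.97011642 -1.07069928 -2.16611584] 0.6340333166350245 [196.87534419 354.86100133]
```

View pics/w8.png

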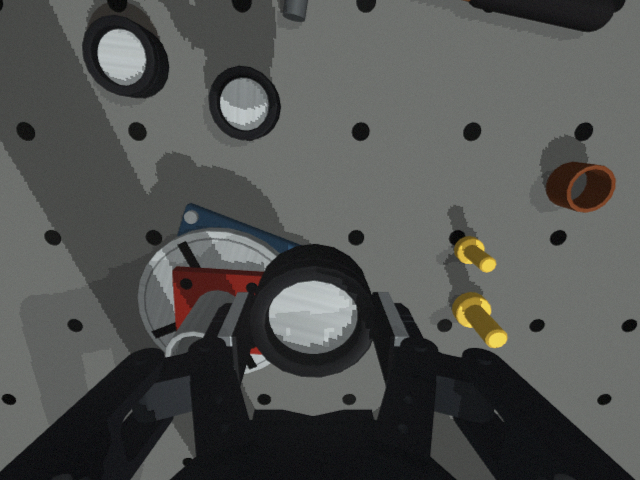

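The coupling is held, and the tube top is partly hidden at about (195,350). I move to the near side of the post for a clear relative view.

{"op": "send_rows", "data": {
  "motion": [
    {"gripper": 35,"travel": [-30,-16,0],"rotation": [0,0,0]},
    {"gripper": 35,"travel": [-30,-16,0],"rotation": [0,0,0]},
    {"gripper": 35,"travel": [-30,-16,0],"rotation": [0,0,0]},
    {"gripper": 35,"travel": [-30,-16,0],"rotation": [0,0,0]},
    {"gripper": 35,"travel": [-20,-15,0],"rotation": [0,0,0]},
    {"gripper": 35,"travel": [0,0,0],"rotation": [0,0,0]},
    {"gripper": 35,"travel": [0,0,0],"rotation": [0,0,0]},
    {"gripper": 35,"travel": [0,0,0],"rotation": [0,0,0]}
  ]
}}

```text
t: 20.3
tcp_pos: [0.4341, 0.3215, 0.1735]
tool_rot: [1.0, -0.0, 0.001, -0.0]
force: [-0.7, 0.9, -3.2]
finger_gap: 0.634
```

```bash
python3 - <<'E'
from h import *
s=manip.sense();c=manip.calibration("wrist");im=manip.snapshot("wrist");a=im[:,:,::-1];print(s["tcp_pos"],s["force"],s["finger_gap"],proj(c,[.507,.3215,.125]))
cv2.imwrite("pics/w9.png",cv2.resize(a[120:420,160:480],None,fx=2,fy=2))
E
```

```text
[0.43408565 0.32154428 0.17350781] [-0.71429652  0.85681037 -3.17736423] 0.6337149738302217 [314.28929045 141.55712435]
```

View pics/w9.png

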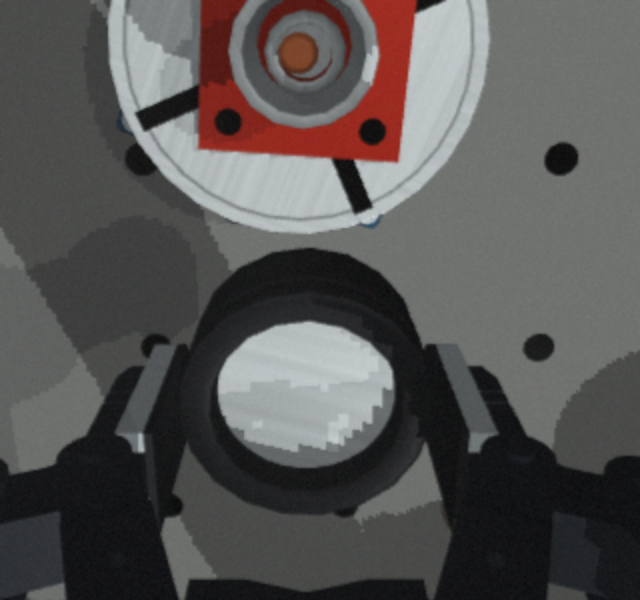

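```bash
python3 - <<'E'
from h import *
c=manip.calibration("wrist");p=ray(c,311.75,147,.125);t=manip.sense()["tcp_pos"]
print(t,p,p[:2]-t[:2])
th=np.linspace(0,6.283,60)
def fit(x,y,z,r):
    e=np.array([proj(c,[x+r*np.cos(a),y+r*np.sin(a),z]) for a in th]);e=(e-[160,120])*2;return e.min(0).round(),e.max(0).round()
print("tube",fit(p[0],p[1],.125,.021))
for dx in(0,.002,.004):print(dx,fit(t[0]+dx,t[1],.1912,.028), fit(t[0]+dx,t[1],.1912,.0205))
E
```

```text
[0.43429747 0.32133112 0.17343973] [0.50432679 0.32262165 0.125     ] [0.07002933 0.00129054]
tube (array([227., -28.]), array([380., 131.]))
0 (array([177., 290.]), array([441., 519.])) (array([213., 324.]), array([405., 491.]))
0.002 (array([177., 281.]), array([441., 512.])) (array([212., 315.]), array([406., 484.]))
0.004 (array([176., 271.]), array([442., 504.])) (array([212., 306.]), array([406., 476.]))
```

Relative measurement (tube rim centre at about (312,147), coupling top at about (311,321)) and the release pose both give TCP x ≈ 0.503, y ≈ 0.322.

{"op": "send_rows", "data": {
  "motion": [
    {"gripper": 35,"travel": [35,-0.3,0],"rotation": [0,0,0]},
    {"gripper": 35,"travel": [34,-0.2,0],"rotation": [0,0,0]},
    {"gripper": 35,"travel": [0,0,0],"rotation": [0,0,0]},
    {"gripper": 35,"travel": [0,0,20],"rotation": [0,0,0]},
    {"gripper": 35,"travel": [0,0,10],"rotation": [0,0,0]},
    {"gripper": 35,"travel": [0,0,4],"rotation": [0,0,0]},
    {"gripper": 35,"travel": [0,0,0],"rotation": [0,0,0]},
    {"gripper": 35,"travel": [0,0,0],"rotation": [0,0,0]}
  ]
}}

```text
t: 21.02
tcp_pos: [0.5012, 0.3219, 0.139]
tool_rot: [1.0, -0.0, -0.0, 0.0]
force: [0.1, -0.3, -2.7]
finger_gap: 0.636
```

{"op": "send_rows", "data": {
  "motion": [
    {"gripper": 35,"travel": [0,0,2],"rotation": [0,0,0]},
    {"gripper": 35,"travel": [0,0,2],"rotation": [0,0,0]},
    {"gripper": 35,"travel": [0,0,1],"rotation": [0,0,0]},
    {"gripper": 35,"travel": [0,0,0],"rotation": [0,0,0]},
    {"gripper": 35,"travel": [0,0,0],"rotation": [0,0,0]}
  ]
}}

```text
t: 21.43
tcp_pos: [0.5014, 0.3225, 0.1349]
tool_rot: [1.0, 0.0, 0.001, -0.0]
force: [-0.4, -0.4, 0.6]
finger_gap: 0.634
```

{"op": "send_rows", "data": {
  "motion": [
    {"gripper": 35,"travel": [0,0,-2],"rotation": [0,0,0]},
    {"gripper": 35,"travel": [1.9,0.6,0],"rotation": [0,0,0]},
    {"gripper": 35,"travel": [0,0,0],"rotation": [0,0,0]},
    {"gripper": 35,"travel": [0,0,0],"rotation": [0,0,0]}
  ]
}}

```text
t: 21.77
tcp_pos: [0.5031, 0.3215, 0.1361]
tool_rot: [1.0, -0.0, -0.0, 0.0]
force: [-0.3, -0.6, -2.5]
finger_gap: 0.634
```

{"op": "send_rows", "data": {
  "motion": [
    {"gripper": 35,"travel": [0,0,1.5],"rotation": [0,0,0]},
    {"gripper": 35,"travel": [0,0,1.5],"rotation": [0,0,0]},
    {"gripper": 35,"travel": [0,0,1],"rotation": [0,0,0]},
    {"gripper": 35,"travel": [0,0,0],"rotation": [0,0,0]},
    {"gripper": 35,"travel": [0,0,0],"rotation": [0,0,0]}
  ]
}}

```text
t: 22.18
tcp_pos: [0.5029, 0.3215, 0.132]
tool_rot: [1.0, 0.0, -0.0, 0.0]
force: [-0.3, 0.2, -2.3]
finger_gap: 0.635
```

Entered (3 mm below the first contact with no load).

{"op": "send_rows", "data": {
  "motion": [
    {"gripper": 35,"travel": [0,0,2],"rotation": [0,0,0]},
    {"gripper": 35,"travel": [0,0,2],"rotation": [0,0,0]},
    {"gripper": 35,"travel": [0,0,1],"rotation": [0,0,0]},
    {"gripper": 35,"travel": [0,0,0],"rotation": [0,0,0]},
    {"gripper": 35,"travel": [0,0,0],"rotation": [0,0,0]}
  ]
}}

```text
t: 22.6
tcp_pos: [0.503, 0.3216, 0.1271]
tool_rot: [1.0, 0.0, -0.0, 0.0]
force: [0.5, 0.4, -2.8]
finger_gap: 0.637
```

{"op": "send_rows", "data": {
  "motion": [
    {"gripper": 35,"travel": [0,0,0.8],"rotation": [0,0,0]},
    {"gripper": 35,"travel": [0,0,0.8],"rotation": [0,0,0]},
    {"gripper": 35,"travel": [0,0,0],"rotation": [0,0,0]},
    {"gripper": 35,"travel": [0,0,0],"rotation": [0,0,0]}
  ]
}}

```text
t: 22.93
tcp_pos: [0.5031, 0.3216, 0.1256]
tool_rot: [1.0, 0.0, -0.0, 0.0]
force: [0.2, -0.3, -2.3]
finger_gap: 0.632
```

{"op": "send_rows", "data": {
  "motion": [
    {"gripper": 35,"travel": [0,0,0.6],"rotation": [0,0,0]},
    {"gripper": 35,"travel": [0,0,0.6],"rotation": [0,0,0]},
    {"gripper": 35,"travel": [0,0,0],"rotation": [0,0,0]},
    {"gripper": 35,"travel": [0,0,0],"rotation": [0,0,0]}
  ]
}}

```text
t: 23.27
tcp_pos: [0.5032, 0.3217, 0.1253]
tool_rot: [1.0, 0.0, 0.0, -0.0]
force: [-0.9, -1.2, 5.7]
finger_gap: 0.634
```

{"op": "send_rows", "data": {
  "motion": [
    {"gripper": 80,"travel": [0,0,0],"rotation": [0,0,0]},
    {"gripper": 80,"travel": [0,0,0],"rotation": [0,0,0]},
    {"gripper": 80,"travel": [0,0,0],"rotation": [0,0,0]},
    {"gripper": 80,"travel": [0,0,0],"rotation": [0,0,0]},
    {"gripper": 80,"travel": [0,0,-10],"rotation": [0,0,0]},
    {"gripper": 80,"travel": [0,0,-30],"rotation": [0,0,0]},
    {"gripper": 80,"travel": [0,0,-35],"rotation": [0,0,0]},
    {"gripper": 60,"travel": [-4.7,34.5,0],"rotation": [0,0,0]},
    {"gripper": 60,"travel": [-4.7,34.5,0],"rotation": [0,0,0]},
    {"gripper": 60,"travel": [-4.7,34.5,0],"rotation": [0,0,0]},
    {"gripper": 60,"travel": [-4.7,34.5,0],"rotation": [0,0,0]},
    {"gripper": 60,"travel": [-4.7,34.5,0],"rotation": [0,0,0]}
  ]
}}

```text
t: 24.27
tcp_pos: [0.4794, 0.1479, 0.2003]
tool_rot: [1.0, 0.0, 0.001, -0.0]
force: [0.5, 0.4, -0.5]
finger_gap: 0.7
```

{"op": "send_rows", "data": {
  "motion": [
    {"gripper": 60,"travel": [-4.7,34.5,0],"rotation": [0,0,0]},
    {"gripper": 60,"travel": [-4.7,34.5,0],"rotation": [0,0,0]},
    {"gripper": 60,"travel": [0,0,30],"rotation": [0,0,0]},
    {"gripper": 60,"travel": [0,0,0],"rotation": [0,0,0]},
    {"gripper": 60,"travel": [0,0,0],"rotation": [0,0,0]},
    {"gripper": 60,"travel": [0,0,0],"rotation": [0,0,0]}
  ]
}}

```text
t: 24.77
tcp_pos: [0.4706, 0.0807, 0.1701]
tool_rot: [1.0, 0.0, 0.0, -0.0]
force: [0.5, 0.0, 0.7]
finger_gap: 0.703
```

```bash
python3 - <<'E'
from h import *
s=manip.sense();c=manip.calibration("wrist");im=manip.snapshot("wrist");a=im[:,:,::-1];print(s["tcp_pos"],s["force"],s["finger_gap"],proj(c,[.473,.08,.06]),proj(c,[.473,.08,.014]))
cv2.imwrite("pics/w10.png",a)
E
```

```text
[0.47056787 0.08071049 0.1701402 ] [0.49027724 0.01623181 0.74456978] 0.7027930398499708 [314.78054574 231.59055136] [314.55177939 216.71495646]
```

View pics/w10.png

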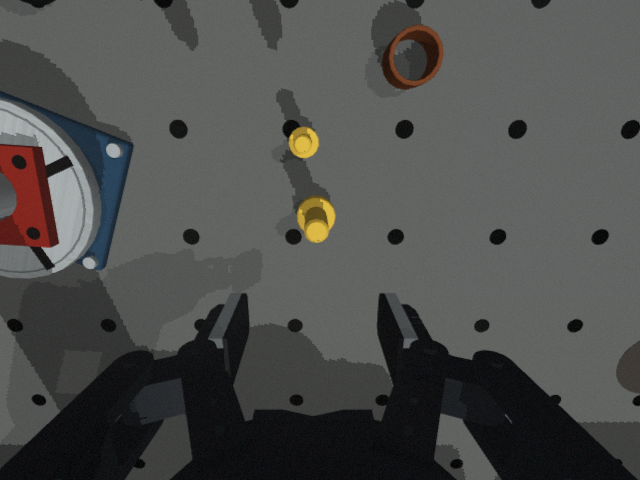

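The stud top is at (316,231), as predicted. Descending on it.

{"op": "send_rows", "data": {
  "motion": [
    {"gripper": 60,"travel": [0,1,40],"rotation": [0,0,0]},
    {"gripper": 60,"travel": [0,0,40],"rotation": [0,0,0]},
    {"gripper": 60,"travel": [0,0,35],"rotation": [0,0,0]},
    {"gripper": 60,"travel": [0,0,18],"rotation": [0,0,0]},
    {"gripper": 60,"travel": [0,0,8],"rotation": [0,0,0]},
    {"gripper": 60,"travel": [0,0,0],"rotation": [0,0,0]},
    {"gripper": 60,"travel": [0,0,0],"rotation": [0,0,0]}
  ]
}}

```text
t: 25.4
tcp_pos: [0.4711, 0.0797, 0.0291]
tool_rot: [1.0, 0.001, 0.001, 0.0]
force: [0.6, 0.5, -0.1]
finger_gap: 0.705
```

{"op": "send_rows", "data": {
  "motion": [
    {"gripper": 5,"travel": [0,0,0],"rotation": [0,0,0]},
    {"gripper": 5,"travel": [0,0,0],"rotation": [0,0,0]},
    {"gripper": 5,"travel": [0,0,0],"rotation": [0,0,0]},
    {"gripper": 5,"travel": [0,0,0],"rotation": [0,0,0]},
    {"gripper": 5,"travel": [0,0,0],"rotation": [0,0,0]},
    {"gripper": 5,"travel": [0,0,0],"rotation": [0,0,0]},
    {"gripper": 5,"travel": [0,0,0],"rotation": [0,0,0]},
    {"gripper": 5,"travel": [0,0,0],"rotation": [0,0,0]}
  ]
}}

```text
t: 26.07
tcp_pos: [0.4711, 0.0791, 0.0296]
tool_rot: [1.0, -0.0, 0.001, 0.0]
force: [-0.2, -0.1, 6.9]
finger_gap: 0.217
```

{"op": "send_rows", "data": {
  "motion": [
    {"gripper": 5,"travel": [0,0,-5],"rotation": [0,0,0]},
    {"gripper": 5,"travel": [0,0,-20],"rotation": [0,0,0]},
    {"gripper": 5,"travel": [0,0,-40],"rotation": [0,0,0]},
    {"gripper": 5,"travel": [0,0,-40],"rotation": [0,0,0]},
    {"gripper": 5,"travel": [0,0,-40],"rotation": [0,0,0]},
    {"gripper": 5,"travel": [0,0,-35],"rotation": [0,0,0]},
    {"gripper": 5,"travel": [0,0,0],"rotation": [0,0,0]},
    {"gripper": 5,"travel": [0,0,0],"rotation": [0,0,0]}
  ]
}}

```text
t: 26.73
tcp_pos: [0.471, 0.0791, 0.2105]
tool_rot: [1.0, 0.0, 0.003, 0.0]
force: [0.4, 0.5, -2.5]
finger_gap: 0.217
```

{"op": "send_rows", "data": {
  "motion": [
    {"gripper": 5,"travel": [-5.3,-34.6,0],"rotation": [0,0,0]},
    {"gripper": 5,"travel": [-5.3,-34.6,0],"rotation": [0,0,0]},
    {"gripper": 5,"travel": [-5.3,-34.6,0],"rotation": [0,0,0]},
    {"gripper": 5,"travel": [-5.3,-34.6,0],"rotation": [0,0,0]},
    {"gripper": 5,"travel": [-5.3,-34.6,0],"rotation": [0,0,0]},
    {"gripper": 5,"travel": [-5.3,-34.6,0],"rotation": [0,0,0]},
    {"gripper": 5,"travel": [-5.3,-34.6,0],"rotation": [0,0,0]},
    {"gripper": 5,"travel": [0,0,0],"rotation": [0,0,0]},
    {"gripper": 5,"travel": [0,0,0],"rotation": [0,0,0]},
    {"gripper": 5,"travel": [0,0,0],"rotation": [0,0,0]}
  ]
}}

```text
t: 27.57
tcp_pos: [0.4315, 0.3204, 0.2064]
tool_rot: [1.0, 0.0, -0.002, 0.001]
force: [0.7, -0.9, -2.1]
finger_gap: 0.214
```

```bash
python3 - <<'E'
from h import *
s=manip.sense();c=manip.calibration("wrist");im=manip.snapshot("wrist");a=im[:,:,::-1];print(s["tcp_pos"],s["tool_rot"],s["force"])
cv2.imwrite("pics/w11.png",cv2.resize(a[90:390,160:480],None,fx=2,fy=2))
th=np.linspace(0,6.283,60)
def fit(x,y,z,r):
    e=np.array([proj(c,[x+r*np.cos(a),y+r*np.sin(a),z]) for a in th]);e=(e-[160,90])*2;return e.min(0).round(),e.max(0).round()
t=s["tcp_pos"]
for x in (.503,.505,.507):print(x,"coup",fit(x,.322,.143,.028),"floor",fit(x,.322,.135,.0205))
for d in (0,.002,.004):print(d,"stemtop",fit(t[0]+d,t[1],t[2]+.0304,.01),"foot top",fit(t[0]+d,t[1],t[2]-.0156,.018))
E
```

```text
[0.43145767 0.32038485 0.20636673] [ 9.99996539e-01  4.48212090e-04 -2.21585984e-03  1.34612252e-03] [ 0.6627404  -0.89796294 -2.1226754 ]
0.503 coup (array([207.,   1.]), array([398., 199.])) floor (array([235.,  31.]), array([370., 171.]))
0.505 coup (array([207.,  -7.]), array([398., 193.])) floor (array([235.,  24.]), array([370., 165.]))
0.507 coup (array([206., -15.]), array([399., 186.])) floor (array([235.,  16.]), array([370., 158.]))
0 stemtop (array([258., 464.]), array([361., 551.])) foot top (array([239., 335.]), array([377., 459.]))
0.002 stemtop (array([258., 455.]), array([361., 543.])) foot top (array([239., 328.]), array([378., 453.]))
0.004 stemtop (array([258., 446.]), array([361., 534.])) foot top (array([239., 320.]), array([378., 446.]))
```

View pics/w11.png

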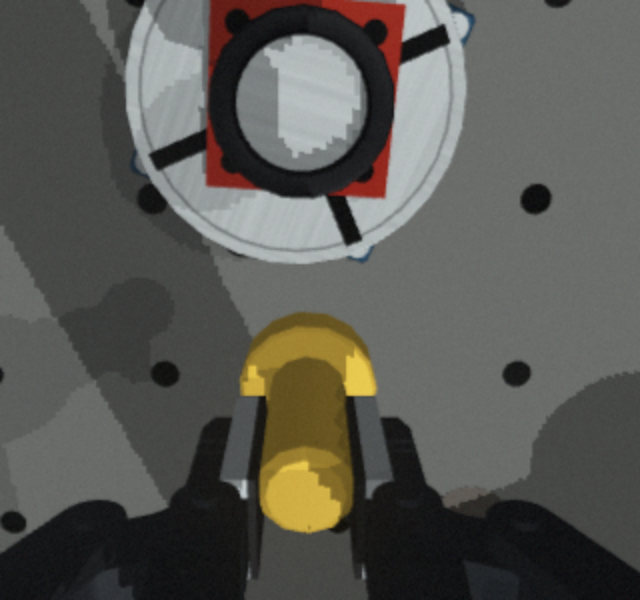

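```bash
python3 - <<'E'
from h import *
s=manip.sense();c=manip.calibration("wrist");t=s["tcp_pos"];print(t)
th=np.linspace(0,6.283,60)
def fit(x,y,z,r):
    e=np.array([proj(c,[x+r*np.cos(a),y+r*np.sin(a),z]) for a in th]);e=(e-[160,90])*2;return e.min(0).round(),e.max(0).round()
for d in (0,.002,.004):print(d,"foot bot",fit(t[0]+d,t[1],t[2]-.0296,.018))
E
```

```text
[0.43194532 0.3199637  0.20677919]
0 foot bot (array([244., 316.]), array([372., 433.]))
0.002 foot bot (array([244., 309.]), array([373., 427.]))
0.004 foot bot (array([243., 302.]), array([373., 421.]))
```

{"op": "send_rows", "data": {
  "motion": [
    {"gripper": 5,"travel": [35,-1,0],"rotation": [0,0,0]},
    {"gripper": 5,"travel": [35.2,-0.8,0],"rotation": [0,0,0]},
    {"gripper": 5,"travel": [0,0,0],"rotation": [0,0,0]},
    {"gripper": 5,"travel": [0,0,18],"rotation": [0,0,0]},
    {"gripper": 5,"travel": [0,0,9],"rotation": [0,0,0]},
    {"gripper": 5,"travel": [0,0,3],"rotation": [0,0,0]},
    {"gripper": 5,"travel": [0,0,0],"rotation": [0,0,0]},
    {"gripper": 5,"travel": [0,0,0],"rotation": [0,0,0]},
    {"gripper": 5,"travel": [0,0,0],"rotation": [0,0,0]}
  ]
}}

```text
t: 28.37
tcp_pos: [0.5035, 0.3231, 0.179]
tool_rot: [1.0, -0.0, 0.0, -0.0]
force: [-0.2, -0.3, -1.9]
finger_gap: 0.219
```

{"op": "send_rows", "data": {
  "motion": [
    {"gripper": 5,"travel": [-1.2,1.0,0],"rotation": [0,0,0]},
    {"gripper": 5,"travel": [0,0,2],"rotation": [0,0,0]},
    {"gripper": 5,"travel": [0,0,2],"rotation": [0,0,0]},
    {"gripper": 5,"travel": [0,0,0],"rotation": [0,0,0]},
    {"gripper": 5,"travel": [0,0,0],"rotation": [0,0,0]}
  ]
}}

```text
t: 28.78
tcp_pos: [0.5019, 0.3222, 0.1743]
tool_rot: [1.0, 0.0, -0.0, 0.0]
force: [-0.5, 0.6, -1.6]
finger_gap: 0.219
```

{"op": "send_rows", "data": {
  "motion": [
    {"gripper": 5,"travel": [0,0,1.5],"rotation": [0,0,0]},
    {"gripper": 5,"travel": [0,0,1.5],"rotation": [0,0,0]},
    {"gripper": 5,"travel": [0,0,1],"rotation": [0,0,0]},
    {"gripper": 5,"travel": [0,0,0],"rotation": [0,0,0]},
    {"gripper": 5,"travel": [0,0,0],"rotation": [0,0,0]}
  ]
}}

```text
t: 29.2
tcp_pos: [0.502, 0.3221, 0.1703]
tool_rot: [1.0, 0.0, -0.0, 0.0]
force: [0.8, -0.8, -3.5]
finger_gap: 0.219
```

{"op": "send_rows", "data": {
  "motion": [
    {"gripper": 5,"travel": [0,0,1.5],"rotation": [0,0,0]},
    {"gripper": 5,"travel": [0,0,1.5],"rotation": [0,0,0]},
    {"gripper": 5,"travel": [0,0,1.2],"rotation": [0,0,0]},
    {"gripper": 5,"travel": [0,0,0],"rotation": [0,0,0]},
    {"gripper": 5,"travel": [0,0,0],"rotation": [0,0,0]}
  ]
}}

```text
t: 29.62
tcp_pos: [0.502, 0.3221, 0.1661]
tool_rot: [1.0, 0.0, -0.0, 0.0]
force: [-0.2, -0.4, -2.7]
finger_gap: 0.215
```

{"op": "send_rows", "data": {
  "motion": [
    {"gripper": 5,"travel": [0,0,0.6],"rotation": [0,0,0]},
    {"gripper": 5,"travel": [0,0,0.6],"rotation": [0,0,0]},
    {"gripper": 5,"travel": [0,0,0],"rotation": [0,0,0]},
    {"gripper": 5,"travel": [0,0,0],"rotation": [0,0,0]}
  ]
}}

```text
t: 29.95
tcp_pos: [0.5021, 0.3221, 0.165]
tool_rot: [1.0, 0.0, -0.0, -0.0]
force: [0.2, -0.4, -2.8]
finger_gap: 0.217
```

{"op": "send_rows", "data": {
  "motion": [
    {"gripper": 5,"travel": [0,0,0.5],"rotation": [0,0,0]},
    {"gripper": 5,"travel": [0,0,0.4],"rotation": [0,0,0]},
    {"gripper": 5,"travel": [0,0,0],"rotation": [0,0,0]},
    {"gripper": 5,"travel": [0,0,0],"rotation": [0,0,0]}
  ]
}}

```text
t: 30.28
tcp_pos: [0.5023, 0.3222, 0.1647]
tool_rot: [1.0, 0.0, 0.0, -0.0]
force: [-0.4, -1.1, 2.5]
finger_gap: 0.212
```

The stud is seated (0.1647 against 0.1646 expected, and its weight is carried). I release and back away.

{"op": "send_rows", "data": {
  "motion": [
    {"gripper": 60,"travel": [0,0,0],"rotation": [0,0,0]},
    {"gripper": 60,"travel": [0,0,0],"rotation": [0,0,0]},
    {"gripper": 60,"travel": [0,0,0],"rotation": [0,0,0]},
    {"gripper": 60,"travel": [0,0,0],"rotation": [0,0,0]},
    {"gripper": 60,"travel": [0,0,-10],"rotation": [0,0,0]},
    {"gripper": 60,"travel": [0,0,-30],"rotation": [0,0,0]},
    {"gripper": 60,"travel": [0,0,-40],"rotation": [0,0,0]},
    {"gripper": 60,"travel": [0,35,0],"rotation": [0,0,0]},
    {"gripper": 60,"travel": [0,35,0],"rotation": [0,0,0]},
    {"gripper": 60,"travel": [0,35,0],"rotation": [0,0,0]},
    {"gripper": 60,"travel": [0,35,0],"rotation": [0,0,0]},
    {"gripper": 60,"travel": [0,35,0],"rotation": [0,0,0]}
  ]
}}

```text
t: 31.28
tcp_pos: [0.502, 0.1458, 0.2451]
tool_rot: [1.0, 0.0, 0.001, -0.0]
force: [0.5, -0.3, -0.3]
finger_gap: 0.701
```

{"op": "send_rows", "data": {
  "motion": [
    {"gripper": 60,"travel": [0,35,0],"rotation": [0,0,0]},
    {"gripper": 60,"travel": [0,35,0],"rotation": [0,0,0]},
    {"gripper": 60,"travel": [0,35,0],"rotation": [0,0,0]},
    {"gripper": 60,"travel": [0,35,0],"rotation": [0,0,0]},
    {"gripper": 60,"travel": [0,0,0],"rotation": [0,0,0]},
    {"gripper": 60,"travel": [0,0,0],"rotation": [0,0,0]}
  ]
}}

```text
t: 31.78
tcp_pos: [0.5025, 0.0054, 0.2448]
tool_rot: [1.0, -0.002, 0.001, -0.0]
force: [-0.4, 0.5, -0.9]
finger_gap: 0.702
```

```bash
python3 - <<'E'
from h import *
s=manip.sense();print(s["t"],s["tcp_pos"],s["force"])
a=manip.snapshot("scene")[60:260,310:530,::-1];b=manip.snapshot("top")[150:350,130:350,::-1]
a=cv2.resize(a,(440,400),interpolation=cv2.INTER_CUBIC)
b=cv2.resize(b[60:160,30:115],(340,400),interpolation=cv2.INTER_CUBIC)
cv2.imwrite("pics/fin.png",np.hstack([a,b]))
c=manip.calibration("scene")
for z in(.195,.149,.135,.143,.115,.065):print(z,((proj(c,[.505,.3225,z])-[310,60])*2).round())
E
```

```text
31.7833 [0.50247546 0.00540528 0.24483733] [-0.44151566  0.46688073 -0.85561133]
0.195 [261.  76.]
0.149 [252. 113.]
0.135 [249. 124.]
0.143 [251. 118.]
0.115 [246. 139.]
0.065 [237. 174.]
```

View pics/fin.png

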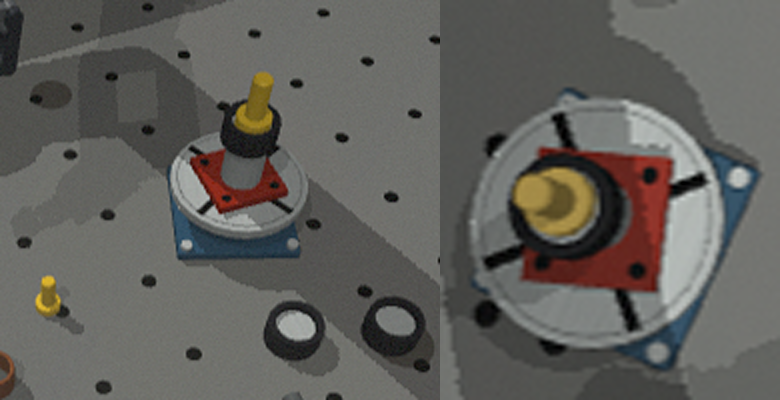

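The post stands upright. The stem top is at (264,75) against a predicted (261,76), and the bystanders are untouched. Handing in.

```bash
python3 -c "
from station import manip
print(manip.sign_off())"
```

```text
the job is handed in; nothing more can be done
None
```

The pivot post is assembled in the order asked: plate over the pilot, tube over the spigot, coupling onto the tube, and stud foot down in the coupling. I handed it in after about 32 s of robot time; sign-off gave no verdict.

- **Seating:** I lowered each part by hand-sized steps until the bench carried its weight. The tool heights at contact matched the expected seated heights to within about 0.2 mm.
- **Upright:** The last scene picture shows the post standing upright, with the stem top about 3 pixels from where I predicted. The arm was clear and touching nothing.
- **Bystanders:** I never gripped or touched the offcut, hammer, brush, other couplings or small stud. The last picture showed only some of them, so I did not recheck them all.
- **Corrections on the way:** My first grip on the plate's spigot sat too high, so I redid it lower before lifting. The coupling's first try landed on the tube rim with about 3 N, so I backed off, shifted it 2 mm and it went in freely.
- **Disagreements:** The wrist camera read about 3 mm farther in x than the top camera, so I placed the parts by relative measurements. The held stud looked 1–3° tilted in the wrist view, but the scene view after release did not show it.

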